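# Kit the repair caddy with good parts, leave the burnt ones

## Task

Make up the parts caddy for the next board repair: stand the good capacitor upright in the red cup, the good relay in the green cup, the transformer in the white cup and the heat sink in the yellow cup, each flat on its cup's floor and let go. Leave the blown capacitor (bulged brown top) and the burnt relay (scorched top) standing where they are.

Things in the scene. Friction and masses are not known exactly. Their poses are not given: they have to be found in the camera images.
- capacitor_c (a point): Good capacitor: upright black cylinder, 30 mm diameter, 45 mm tall, with a flat clean silver top with a thin cross on it. Loose, standing upright on the table among other clutter. The point is at its centre, half-way up; z is up. Held by its upper 20 mm or so, the fingers stay above the cup's rim when it is set down.
- relay_c (a point): Good relay: blue block on a black foot, clean blue top, 36 mm (x) by 28 mm (y), 34 mm tall; grip it across y. Loose, standing upright on the table among other clutter. The point is at its centre, half-way up; z is up. Held by its upper 20 mm or so, the fingers stay above the cup's rim when it is set down.
- transformer_c (a point): Transformer: dark grey core with copper-orange winding and an orange band over its top, 36 mm (x) by 30 mm (y), 36 mm tall; grip it across y. Loose, standing upright on the table among other clutter. The point is at its centre, half-way up; z is up. Held by its upper 20 mm or so, the fingers stay above the cup's rim when it is set down.
- heatsink_c (a point): Heat sink: bare aluminium with six upright fins, 36 mm (x) by 26 mm (y), 38 mm tall; grip it across y, on the fins' edges. Loose, standing upright on the table among other clutter. The point is at its centre, half-way up; z is up. Held by its upper 20 mm or so, the fingers stay above the cup's rim when it is set down.
- blown_capacitor_c (a point): Blown capacitor, to be left alone: like the good one (black, 30 mm diameter) but its top is bulged and brown with soot; about 48 mm tall. Loose, upright. The point is 24 mm above its underside.
- burnt_relay_c (a point): Burnt relay, to be left alone: like the good one (blue, 36 by 28 mm, 34 mm tall) but with a big black and brown scorch on its top. Loose, upright. The point is at its centre.
- cup_red_floor (a point): Centre of the inner floor of the red square cup, one of four cups in the black caddy (the good capacitor goes here). Cup 66 mm square outside, 58 mm inside, walls 4 mm thick; its floor lies 8 mm above the table and its rim 6 mm above that floor. The caddy is fixed; cup centres are 84 mm apart in a 2 by 2 square, and which cup is in which corner varies. x and y run along the cup's sides, z up.
- cup_green_floor (a point): Centre of the inner floor of the green square cup, one of four cups in the black caddy (the good relay goes here). Cup 66 mm square outside, 58 mm inside, walls 4 mm thick; its floor lies 8 mm above the table and its rim 6 mm above that floor. The caddy is fixed; cup centres are 84 mm apart in a 2 by 2 square, and which cup is in which corner varies. x and y run along the cup's sides, z up.
- cup_white_floor (a point): Centre of the inner floor of the white square cup, one of four cups in the black caddy (the transformer goes here). Cup 66 mm square outside, 58 mm inside, walls 4 mm thick; its floor lies 8 mm above the table and its rim 6 mm above that floor. The caddy is fixed; cup centres are 84 mm apart in a 2 by 2 square, and which cup is in which corner varies. x and y run along the cup's sides, z up.
- cup_yellow_floor (a point): Centre of the inner floor of the yellow square cup, one of four cups in the black caddy (the heat sink goes here). Cup 66 mm square outside, 58 mm inside, walls 4 mm thick; its floor lies 8 mm above the table and its rim 6 mm above that floor. The caddy is fixed; cup centres are 84 mm apart in a 2 by 2 square, and which cup is in which corner varies. x and y run along the cup's sides, z up.
Not all that is in view belongs to the job. Leave any pink look-alike of the part that bears heatsink_c alone.

How it is judged:
At the end, for the whole second after the job is handed in: Each of the four good parts stands upright (within 0.12 rad) in its own cup, its centre within 20 mm of the cup's middle seen from above and its underside within 4 mm of the cup's floor, at rest and released; the blown capacitor and the burnt relay are within 25 mm of where they started (horizontal distance between capacitor_c and cup_red_floor below 0.02 m and z of capacitor_c in the frame of cup_red_floor between 0.0185 and 0.0265 m and angle between each of capacitor_c, relay_c, transformer_c, heatsink_c's own z axis and vertical below 0.12 rad and linear speed of each of capacitor, relay, transformer, heatsink below 0.02 m/s and horizontal distance between relay_c and cup_green_floor below 0.02 m and z of relay_c in the frame of cup_green_floor between 0.013 and 0.021 m and horizontal distance between transformer_c and cup_white_floor below 0.02 m and z of transformer_c in the frame of cup_white_floor between 0.014 and 0.022 m and horizontal distance between heatsink_c and cup_yellow_floor below 0.02 m and z of heatsink_c in the frame of cup_yellow_floor between 0.015 and 0.023 m and distance of each of blown_capacitor_c, burnt_relay_c from where it was at the start of the episode below 0.025 m); the robot touches nothing.
It fails at once if the blown capacitor is moved by more than 25 mm (distance of blown_capacitor_c from where it was at the start of the episode above 0.025 m).
It fails at once if the burnt relay is moved by more than 25 mm (distance of burnt_relay_c from where it was at the start of the episode above 0.025 m).
It also fails if it takes over 120 s, if anything falls off the work surface, if the arm or the gripper's body presses on something with over 40 N, if the wrist force passes 120 N, or if a joint passes its speed limit or range.

## Robot

A 7-joint arm with a two-finger parallel gripper is mounted at the origin on the work surface. World frame = base frame: x ahead of the robot, y to its left, z up, the work surface at z = 0. Lengths are in m, angles in rad, forces in N, time in s.
With the tool pointing down it reaches from about 0.35 to 0.9 m from the base axis. Payload 8.1 kg.
Tool frame: the origin (TCP) lies at the very end of the fingers, on their centre line; the grasp point (between the pads) lies 19 mm behind it; x points along the fingers, y is the direction in which the jaws open and shut, and the axes are right-handed (so a half turn about x gives the same grasp; the last joint's range is limited). The gripper opens to 85 mm and grips with 20 to 120 N. Pads are 22 mm wide; open, the fingers measure 114 mm over their backs; the gripper's body (76 mm by 85 mm) begins 54 mm behind the grasp point. The pads swing forward as they close: fully open they stand 13 mm farther back than shut.
Start: joints at [1.106, 0.434, 0.025, 1.573, -0.012, 1.134, -0.075], TCP at [0.221, -0.585, 0.231] pointing down, gripper open.
Joint ranges: [-2.62, 2.62], [-0.44, 2.09], [-1.27, 1.32], [0.08, 2.57], [-1.32, 4.46], [0.12, 2], [-2.74, 2.74]. Speed limits (rad/s): [2.22, 2.22, 3.01, 3.01, 3.14, 3.14, 3.14].

## Interface

Orientations are given as a unit quaternion [w, x, y, z].
In Python, from plant import env, imaging, workorder gives the robot as it stands.
- The arm moves only by the tool drive_tool, never from a script. Its argument "deltas" is a list that holds one entry, the list of rows, each a list of 6 numbers: the shift along the tool's x, y, z in mm, then the turn, a rotation vector about the tool's x, y, z in rad. In form: [[[x, y, z, wx, wy, wz], ...]]. A call has 1 to 20 rows; each row is the pose to reach, as a shift and turn from the pose measured when the call began, along the tool's axes at that moment; what a row does not reach only later rows make up. A row lasts 1/8 s, in which the tool goes at most 62.5 mm and 10.7 degrees, less where a joint would pass 70% of its speed; a pose out of reach is approached as far as the arm can. A call with a gripper value outside its range is refused whole. "grip" is the finger opening in mm, from 0 to 85.4, set as the call begins (left out, the last holds). The fingers move at their own pace and stop on an object; "squeeze" is the grip in N (left out, the last holds). Time passes only in rows, so rows that repeat a pose let the fingers close. It gives the time, the measured TCP pose, the force and the opening at its end, in the units of the state.
- env.read_state(): the state, without advancing time (a new reading comes with each control period).
- imaging.capture(name): name is "scene" or "top"; returns a dict with "img" (420x560x3 uint8, red, green, blue), "intrinsics" (3x3 intrinsics, pixels), "D" ([k1, k2, p1, p2, k3] as OpenCV has them; the pictures are not rectified), "extrinsics" (4x4, takes a point from world to camera coordinates). Camera axes: x right, y down, z forward; pixel columns grow to the right and rows downward; lengths in m; the calibration is good to about 2 mm. A picture is of the moment at which its call begins. There is no depth.
- workorder.job_done(): hands the job in, once; it reports no verdict.
The state is a dict: "t": time; "joints": joint angles; "joint_velocities": joint speeds; "joint_efforts": joint torques, N m; "ee_pos": TCP position; "orientation": TCP orientation; "force": force on the tool from outside, world axes, zero at the start; "torque": the same for the moment, N m; "width": opening from 0.0 (shut) to 1.0 (fully open).
Only numpy, scipy, OpenCV 4.12 (cv2) and the standard library are available. Lean on these libraries where they do the work, as an engineer would, in place of code of your own. Each camera call takes 0.05 s, during which the arm holds its last target.

## Working session

There is one attempt and no reset: what is moved stays moved. The work goes in short steps, Python scripts to look and compute and a tool call to move; the robot and the scene stay as the last step left them, time stands still between calls to the robot, and variables do not carry over. Pictures are saved under pics/ and viewed, and the job is handed in when it is done.

Besides the shell and the picture viewer there is one more tool, called after "Request:" as name(argument=value, ...), one argument or row to a line, values as JSON. drive_tool: Moves the arm, as the interface text tells. Its arguments: {"type":"object","properties":{"deltas":{"type":"array","items":{"type":"array","items":{"type":"array","items":{"type":"number"}}}},"grip":{"type":"number"},"squeeze":{"type":"number"}},"required":["deltas"]}

```bash
mkdir -p pics; ls; cat > h.py <<'E'
import numpy as np, cv2
from plant import env, imaging, workorder
def cap(n,f):
    c=imaging.capture(n); cv2.imwrite('pics/'+f,c['img'][:,:,::-1]); np.savez('pics/'+f[:-4]+'.npz',**c); return c
def px2w(c,uv,z):
    K=np.array(c['intrinsics'],float);D=np.array(c['D'],float);E=np.array(c['extrinsics'],float)
    p=cv2.undistortPoints(np.array(uv,float).reshape(-1,1,2),K,D).reshape(-1,2)
    R,t=E[:3,:3],E[:3,3]; o=-R.T@t
    d=np.c_[p,np.ones(len(p))]@R
    return o+d*((np.asarray(z)-o[2])/d[:,2])[:,None]
def w2px(c,P):
    E=np.array(c['extrinsics'],float)
    return cv2.projectPoints(np.array(P,float).reshape(-1,1,3),cv2.Rodrigues(E[:3,:3])[0],E[:3,3],np.array(c['intrinsics'],float),np.array(c['D'],float))[0].reshape(-1,2)
E
python3 - <<'E'
from h import *
np.set_printoptions(precision=4,suppress=True)
print(env.read_state())
for n in('top','scene'):
    c=cap(n,n+'0.png'); E=np.array(c['extrinsics']); print(n,-E[:3,:3].T@E[:3,3],E[:3,:3],c['intrinsics'])
E
```

```text
pics
{'t': 0.0, 'joints': array([ 1.1064,  0.4352,  0.0249,  1.5741, -0.0116,  1.134 , -0.0751]), 'joint_velocities': array([-0.0014,  0.0004,  0.0021,  0.0003, -0.0004, -0.0027, -0.0014]), 'joint_efforts': array([  0.0011, -67.0467,   1.0256, -31.6213,   0.0154,   0.0125,
         0.    ]), 'ee_pos': array([ 0.221 , -0.5841,  0.2305]), 'orientation': array([-0.1267, -0.6954, -0.1278,  0.6957]), 'force': array([-1.4998, -0.5812, -0.4582]), 'torque': array([ 0.0533, -0.0094,  0.0287]), 'width': 1.0001206482978584}
top [0.3735 0.0112 0.9974] [[ 0.0168 -0.9999  0.0028]
 [-0.9931 -0.017  -0.1162]
 [ 0.1163 -0.0008 -0.9932]] [[436.2007   0.     280.53  ]
 [  0.     436.2007 207.2092]
 [  0.       0.       1.    ]]
scene [ 1.0576 -0.451   0.8824] [[ 0.6389  0.7692  0.0107]
 [ 0.5825 -0.4746 -0.6599]
 [-0.5026  0.4279 -0.7512]] [[546.4282   0.     288.9524]
 [  0.     546.4282 215.595 ]
 [  0.       0.       1.    ]]
```

View pics/top0.png

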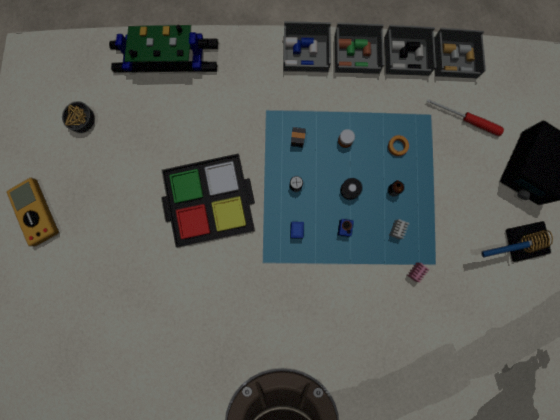

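View pics/scene0.png

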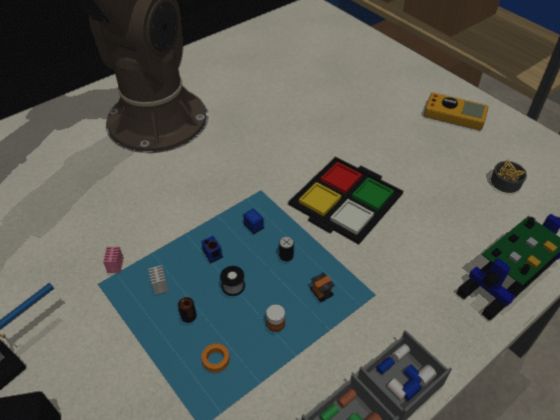

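The top view shows the caddy at about (207,200): green (186,185), white (221,178), red (193,221) and yellow (229,214). The mat is to its right, holding nine small parts. I'll enlarge both areas.

```bash
python3 - <<'E'
import cv2
a=cv2.imread('pics/top0.png')
def crop(x,y,w,h,s,f,im=a):
    c=cv2.resize(im[y:y+h,x:x+w],None,fx=s,fy=s,interpolation=cv2.INTER_CUBIC)
    c=cv2.convertScaleAbs(c,alpha=1.5)
    for i in range(0,w,10):
        cv2.line(c,(i*s,0),(i*s,6 if i%50 else 14),(255,255,255),1)
        if i%20==0: cv2.putText(c,str(x+i),(i*s,24),0,.35,(255,255,255),1)
    for i in range(0,h,10):
        cv2.line(c,(0,i*s),(6,i*s),(255,255,255),1)
        if i%20==0:cv2.putText(c,str(y+i),(8,i*s+4),0,.35,(255,255,255),1)
    cv2.imwrite('pics/'+f,c)
crop(280,120,140,70,5,'c1.png')
crop(280,170,150,115,5,'c2.png')
crop(155,145,105,105,5,'c3.png')
s=cv2.imread('pics/scene0.png')
crop(95,195,260,190,3,'c4.png',s)
E
```

```text
(no output)
```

View pics/c1.png

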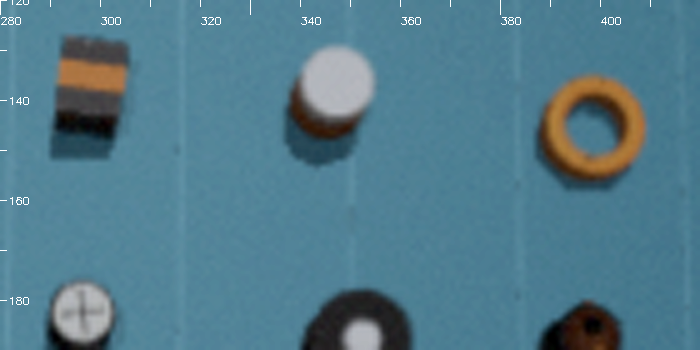

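View pics/c2.png

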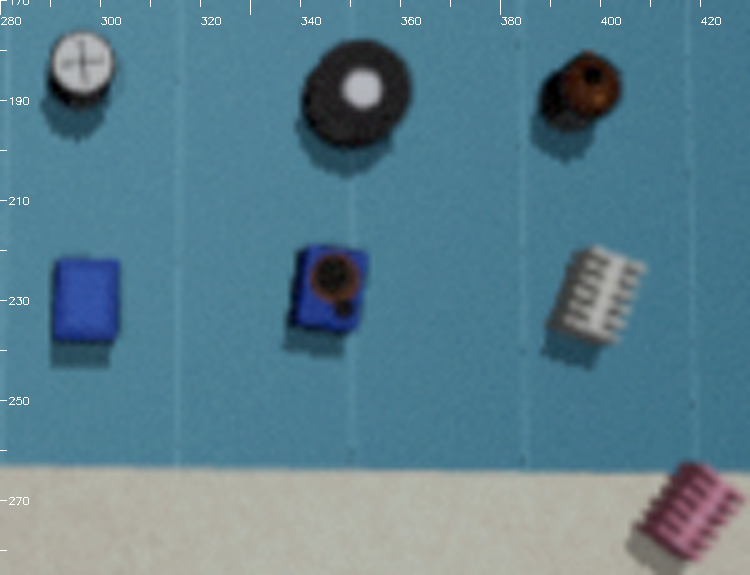

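View pics/c3.png

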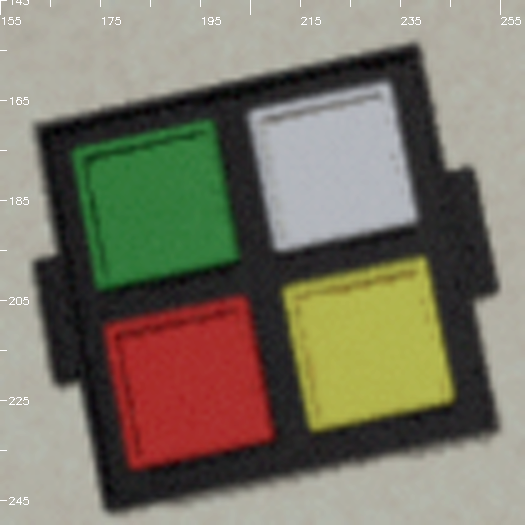

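View pics/c4.png

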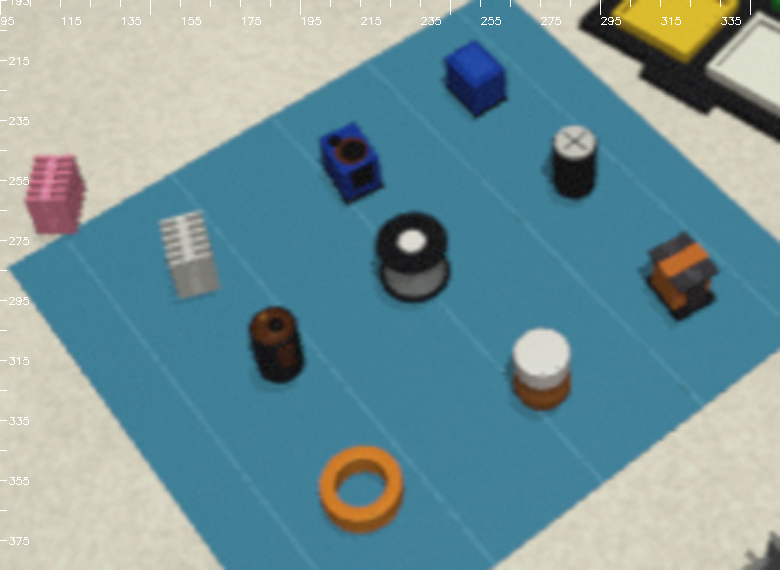

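Candidates, top-view pixels:
- **Capacitor:** good one, clean cross (296,182); blown, brown (398,188); white and brown cap (347,136); spool (352,188).
- **Relay:** good, clean blue (297,230); burnt (345,227).
- **Heat sink:** aluminium (400,229); pink look-alike (418,272).
- **Transformer:** (298,136); orange ring (398,145) is a distractor.

The close crops confirm the cross at (296,182), the clean blue at (297,230), the aluminium at (400,229) and the orange-banded core at (298,136). Next I'll measure them.

```bash
cat > m.py <<'E'
from h import *
np.set_printoptions(precision=4,suppress=True)
T=np.load('pics/top0.npz');S=np.load('pics/scene0.npz')
f=lambda pts,ox,oy,s:[((x+.5)/s-.5+ox,(y+.5)/s-.5+oy) for x,y in pts]
def show(n,c,pts,z):
    P=px2w(c,pts,z); e=np.diff(np.r_[P,P[:1]],axis=0)
    print(n,'c',P.mean(0)[:2],'len',np.linalg.norm(e,axis=1),'ang',np.degrees(np.arctan2(e[:,1],e[:,0])))
c1=lambda p:f(p,280,120,5);c2=lambda p:f(p,280,170,5);c3=lambda p:f(p,155,145,5);c4=lambda p:f(p,95,195,3)
show('tr',T,c1([(62,37),(129,43),(119,118),(55,110)]),.036)
show('tr s',S,c4([(650,246),(685,233),(718,268),(683,285)]),.036)
show('re',T,c2([(54,258),(119,260),(117,340),(54,340)]),.034)
show('re s',S,c4([(445,58),(475,41),(505,66),(474,84)]),.034)
show('hs',T,c2([(590,246),(645,264),(612,345),(552,328)]),.038)
show('hs s',S,c4([(160,222),(202,210),(213,258),(172,265)]),.038)
print('cap',px2w(T,c1([(82,312)]),.045),px2w(S,c4([(574,142)]),.045))
for n,p in dict(g=[(72,148),(213,120),(240,261),(97,290)],w=[(247,110),(390,82),(417,221),(275,251)],r=[(104,324),(247,296),(273,438),(130,470)],y=[(283,287),(428,257),(455,402),(311,431)]).items(): show(n,T,c3(p),.014)
show('out',T,c3([(38,124),(417,45),(497,432),(108,510)]),.008)
E
python3 m.py
```

```text
tr c [ 0.652  -0.0262] len [0.0307 0.0356 0.0292 0.0345] ang [-94.1762 173.1188  83.7515  -4.5561]
tr s c [ 0.6555 -0.0235] len [0.0245 0.0327 0.0256 0.0349] ang [ 74.6088  -3.3422 -99.9788 174.2946]
re c [ 0.4373 -0.0264] len [0.0288 0.0355 0.0278 0.0363] ang [-90.8092 179.2287  90.9311   0.8315]
re s c [ 0.4425 -0.0252] len [0.0256 0.0315 0.0264 0.0315] ang [  88.9332    3.5839  -91.035  -177.7867]
hs c [ 0.4421 -0.2555] len [0.0262 0.0395 0.0281 0.0408] ang [-107.1046  156.8879   75.0783  -25.5816]
hs s c [ 0.4487 -0.2556] len [0.0268 0.0386 0.0251 0.0349] ang [  71.1879  -20.9946 -117.2497  161.9731]
cap [[ 0.5418 -0.0229  0.045 ]] [[ 0.5466 -0.0225  0.045 ]]
g c [0.5352 0.2292] len [0.0669 0.0672 0.0672 0.0676] ang [ -77.9415 -166.9098  102.4161   12.7763]
w c [0.5544 0.1481] len [0.0673 0.0663 0.0664 0.0673] ang [ -77.9271 -167.4186  102.9682   13.3477]
r c [0.4537 0.2106] len [0.067  0.0661 0.0668 0.068 ] ang [ -77.9419 -167.5943  103.7127   12.5672]
y c [0.4725 0.1284] len [0.0676 0.0675 0.0665 0.0671] ang [ -77.2676 -167.9841  102.4543   12.9166]
out c [0.5038 0.1789] len [0.1809 0.1839 0.1811 0.1832] ang [ -77.3152 -166.9193  102.4414   13.0017]
```

The sizes, heights and reach agree with the description. The two cameras differ by about 5 mm in x, so I'll use the mean. Next, a helper to work out the moves.

```bash
cat > mv.py <<'E'
import sys
from h import *
from scipy.spatial.transform import Rotation as R
s=env.read_state();q=s['orientation'];R0=R.from_quat(q,scalar_first=True)
M=R0.as_matrix();print('t',s['t'],'tcp',s['ee_pos'].round(4),'jaw deg',round(float(np.degrees(np.arctan2(M[1,1],M[0,1]))),1),'xaxis',M[:,0].round(3),'j7',s['joints'][6].round(2),'w',round(s['width'],3),'F',s['force'].round(1))
def go(x,y,z,jaw):
    best=None
    for k in(0,180):
        a=np.radians(jaw+k);yv=np.array([np.cos(a),np.sin(a),0]);xv=np.array([0,0,-1.]);T=np.c_[xv,yv,np.cross(xv,yv)]
        rv=(R0.inv()*R.from_matrix(T)).as_rotvec()
        if best is None or np.linalg.norm(rv)<np.linalg.norm(best):best=rv
    d=M.T@(np.array([x,y,z])-s['ee_pos'])*1000
    print([x,y,z,jaw],'->',[round(float(v),1) for v in d]+[round(float(v),3) for v in best])
for a in sys.argv[1:]: go(*map(float,a.split(',')))
E
python3 mv.py .4455,-.2555,.12,70 .4455,-.2555,.014,70
```

```text
t 0.1 tcp [ 0.221  -0.5841  0.2306] jaw deg -69.3 xaxis [-0.001  0.001 -1.   ] j7 -0.08 w 0.997 F [-0.1  0.2  1. ]
[0.4455, -0.2555, 0.12, 70.0] -> [110.9, -227.8, -326.3, 0.711, 0.001, 0.001]
[0.4455, -0.2555, 0.014, 70.0] -> [216.9, -227.6, -326.3, 0.711, 0.001, 0.001]
```

Request:
drive_tool(
  deltas=[
    [[111,-228,-326,0.711,0,0],[111,-228,-326,0.711,0,0],[111,-228,-326,0.711,0,0],[111,-228,-326,0.711,0,0],[111,-228,-326,0.711,0,0],[111,-228,-326,0.711,0,0],[111,-228,-326,0.711,0,0],[111,-228,-326,0.711,0,0],[111,-228,-326,0.711,0,0],[111,-228,-326,0.711,0,0],[111,-228,-326,0.711,0,0],[111,-228,-326,0.711,0,0]],
  ],
  grip=65,
)

```text
t: 1.6
ee_pos: [0.4449, -0.256, 0.1201]
orientation: [0.124, -0.696, 0.123, 0.696]
force: [0.1, 0.6, 0.5]
width: 0.759
```

```bash
python3 mv.py .4455,-.2555,.014,70; python3 - <<'E'
from h import *
c=cap('scene','s1.png');cv2.imwrite('pics/s1c.png',cv2.resize(c['img'][150:330,60:300,::-1],None,fx=3,fy=3,interpolation=2))
s=env.read_state();print(w2px(c,[s['ee_pos'],[.4455,-.2555,.038]]))
E
```

```text
t 1.6 tcp [ 0.4449 -0.256   0.1201] jaw deg -110.1 xaxis [-0.     0.001 -1.   ] j7 -1.48 w 0.759 F [0.1 0.6 0.5]
[0.4455, -0.2555, 0.014, 70.0] -> [106.1, -0.6, -0.5, -0.001, 0.001, 0.001]
[[147.76095378 245.9788114 ]
 [156.07489786 273.0557267 ]]
```

View pics/s1c.png

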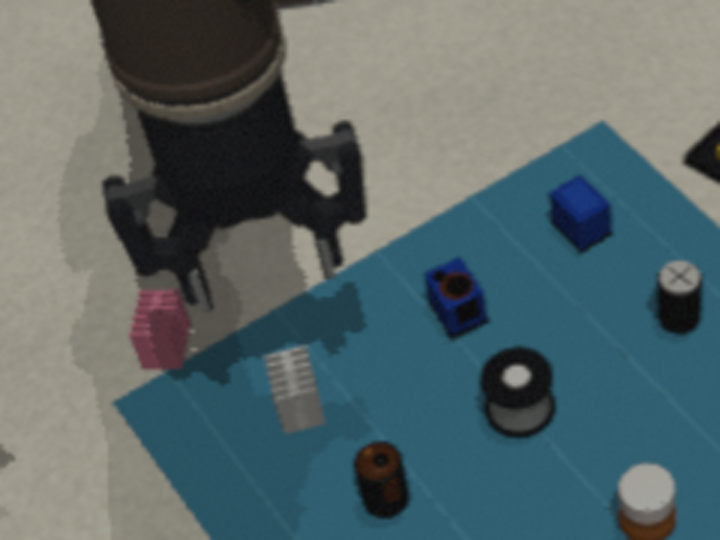

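The crop shows the fingertips at (207,308) and (332,272), straddling the aluminium sink at (290,370). The jaw line is parallel to the fins, and the pink look-alike at (160,330) is clear. I'll go down and grip.

Request:
drive_tool(
  deltas=[
    [[50,0,0,0,0,0],[90,0,0,0,0,0],[106,0,0,0,0,0],[106,0,0,0,0,0]],
  ],
)

```text
t: 2.15
ee_pos: [0.4445, -0.2556, 0.0136]
orientation: [0.124, -0.696, 0.123, 0.697]
force: [-0.2, -0.4, 0.6]
width: 0.764
```

Request:
drive_tool(
  deltas=[
    [[0,0,0,0,0,0],[0,0,0,0,0,0],[0,0,0,0,0,0],[0,0,0,0,0,0],[0,0,0,0,0,0],[0,0,0,0,0,0],[-30,0,0,0,0,0],[-60,0,0,0,0,0],[-120,0,0,0,0,0],[-140,0,0,0,0,0],[-140,0,0,0,0,0]],
  ],
  grip=10,
  squeeze=40,
)

```text
t: 3.52
ee_pos: [0.4459, -0.2564, 0.1558]
orientation: [-0.123, 0.697, -0.123, -0.695]
force: [0.3, 0.0, -1.3]
width: 0.29
```

```bash
python3 mv.py .475,.129,.15,-77.2 ; python3 - <<'E'
from h import *
c=cap('scene','s2.png');cv2.imwrite('pics/s2c.png',cv2.resize(c['img'][130:330,60:300,::-1],None,fx=3,fy=3,interpolation=2))
E
```

```text
t 3.525 tcp [ 0.4459 -0.2564  0.1558] jaw deg -110.1 xaxis [ 0.002 -0.    -1.   ] j7 -1.48 w 0.29 F [ 0.3  0.  -1.3]
[0.475, 0.129, 0.15, -77.2] -> [5.8, -372.0, 105.0, -0.574, -0.002, 0.0]
```

View pics/s2c.png

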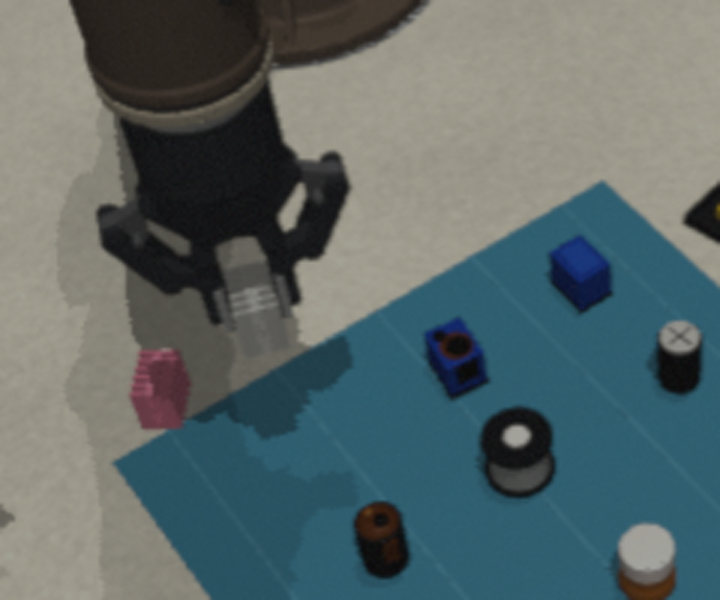

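The heat sink is held upright, at about 25 mm opening. I'll check the cup positions in the scene camera while moving there.

Request:
drive_tool(
  deltas=[
    [[6,-372,105,-0.574,0,0],[6,-372,105,-0.574,0,0],[6,-372,105,-0.574,0,0],[6,-372,105,-0.574,0,0],[6,-372,105,-0.574,0,0],[6,-372,105,-0.574,0,0],[6,-372,105,-0.574,0,0],[6,-372,105,-0.574,0,0],[6,-372,105,-0.574,0,0],[6,-372,105,-0.574,0,0],[6,-372,105,-0.574,0,0],[6,-372,105,-0.574,0,0]],
  ],
)

```text
t: 5.08
ee_pos: [0.4742, 0.129, 0.1488]
orientation: [0.078, 0.703, 0.079, -0.703]
force: [0.9, -0.1, -0.4]
width: 0.293
```

```bash
python3 mv.py .475,.129,.0225,-77.2 ; python3 - <<'E'
from h import *
c=cap('scene','s3.png')
o=cv2.imread('pics/scene0.png');cv2.imwrite('pics/s0cup.png',cv2.resize(o[150:250,280:415],None,fx=5,fy=5,interpolation=2))
cv2.imwrite('pics/s3c.png',cv2.resize(c['img'][60:260,230:430,::-1],None,fx=3,fy=3,interpolation=2))
E
```

```text
t 5.075 tcp [0.4742 0.129  0.1488] jaw deg -77.2 xaxis [ 0.     0.001 -1.   ] j7 -1.82 w 0.293 F [ 0.9 -0.1 -0.4]
[0.475, 0.129, 0.0225, -77.2] -> [126.3, 0.3, -0.8, -0.0, -0.0, 0.001]
```

View pics/s3c.png

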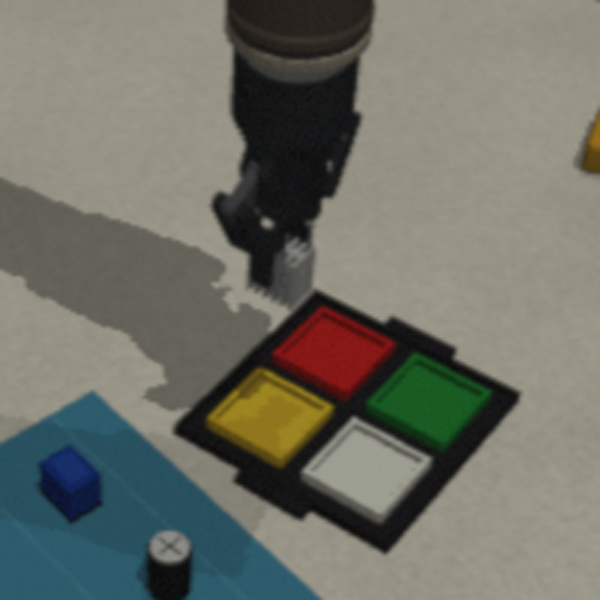

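View pics/s0cup.png

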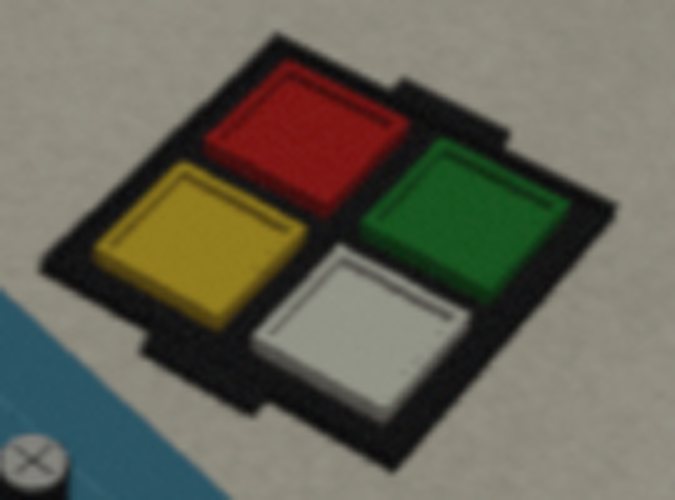

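```bash
python3 - <<'E'
from m import *
k=lambda p:f(p,280,150,5)
show('y',S,k([(94,245),(187,162),(307,230),(217,315)]),.014)
show('w',S,k([(253,330),(342,245),(470,318),(385,408)]),.014)
show('r',S,k([(204,135),(290,60),(409,125),(322,205)]),.014)
show('g',S,k([(360,218),(441,138),(571,206),(486,290)]),.014)
E
```

```text
tr c [ 0.652  -0.0262] len [0.0307 0.0356 0.0292 0.0345] ang [-94.1762 173.1188  83.7515  -4.5561]
tr s c [ 0.6555 -0.0235] len [0.0245 0.0327 0.0256 0.0349] ang [ 74.6088  -3.3422 -99.9788 174.2946]
re c [ 0.4373 -0.0264] len [0.0288 0.0355 0.0278 0.0363] ang [-90.8092 179.2287  90.9311   0.8315]
re s c [ 0.4425 -0.0252] len [0.0256 0.0315 0.0264 0.0315] ang [  88.9332    3.5839  -91.035  -177.7867]
hs c [ 0.4421 -0.2555] len [0.0262 0.0395 0.0281 0.0408] ang [-107.1046  156.8879   75.0783  -25.5816]
hs s c [ 0.4487 -0.2556] len [0.0268 0.0386 0.0251 0.0349] ang [  71.1879  -20.9946 -117.2497  161.9731]
cap [[ 0.5418 -0.0229  0.045 ]] [[ 0.5466 -0.0225  0.045 ]]
g c [0.5352 0.2292] len [0.0669 0.0672 0.0672 0.0676] ang [ -77.9415 -166.9098  102.4161   12.7763]
w c [0.5544 0.1481] len [0.0673 0.0663 0.0664 0.0673] ang [ -77.9271 -167.4186  102.9682   13.3477]
r c [0.4537 0.2106] len [0.067  0.0661 0.0668 0.068 ] ang [ -77.9419 -167.5943  103.7127   12.5672]
y c [0.4725 0.1284] len [0.0676 0.0675 0.0665 0.0671] ang [ -77.2676 -167.9841  102.4543   12.9166]
out c [0.5038 0.1789] len [0.1809 0.1839 0.1811 0.1832] ang [ -77.3152 -166.9193  102.4414   13.0017]
y c [0.4777 0.1303] len [0.0664 0.0658 0.0651 0.0657] ang [ 100.8148   11.3518  -79.3062 -167.5035]
w c [0.5588 0.1496] len [0.0646 0.0665 0.0643 0.0675] ang [ 100.5607   11.1235  -78.5496 -168.6516]
r c [0.4583 0.2115] len [0.0651 0.0668 0.0665 0.0665] ang [ 100.311    10.8635  -79.9015 -170.3541]
g c [0.5397 0.2306] len [0.0646 0.0681 0.0664 0.0662] ang [ 101.4891   12.1599  -80.149  -169.2965]
```

The bias is the same for cups and parts, so the mean holds. Setting the heat sink down and releasing it.

Request:
drive_tool(
  deltas=[
    [[50,0,-1,0,0,0],[100,0,-1,0,0,0],[118,0,-1,0,0,0],[126,0,-1,0,0,0],[126,0,-1,0,0,0],[126,0,-1,0,0,0]],
  ],
)

```text
t: 5.88
ee_pos: [0.4757, 0.1298, 0.0234]
orientation: [0.078, 0.703, 0.079, -0.702]
force: [0.2, -0.0, -0.2]
width: 0.296
```

Request:
drive_tool(
  deltas=[
    [[0,0,0,0,0,0],[0,0,0,0,0,0],[0,0,0,0,0,0],[0,0,0,0,0,0],[-30,0,0,0,0,0],[-80,0,0,0,0,0],[-130,0,0,0,0,0],[-130,0,0,0,0,0]],
  ],
  grip=46,
)

```text
t: 6.88
ee_pos: [0.4778, 0.1305, 0.1571]
orientation: [0.078, 0.706, 0.08, -0.7]
force: [0.9, -0.2, -0.1]
width: 0.539
```

```bash
python3 mv.py .440,-.0258,.12,90 ; python3 - <<'E'
from h import *
c=cap('scene','s4.png')
cv2.imwrite('pics/s4c.png',cv2.resize(c['img'][60:260,230:430,::-1],None,fx=3,fy=3,interpolation=2))
E
```

```text
t 6.875 tcp [0.4778 0.1305 0.1571] jaw deg -77.2 xaxis [ 0.008  0.004 -1.   ] j7 -1.82 w 0.539 F [ 0.9 -0.2 -0.1]
[0.44, -0.0258, 0.12, 90.0] -> [36.2, 144.1, 71.8, 0.223, -0.008, 0.003]
```

View pics/s4c.png

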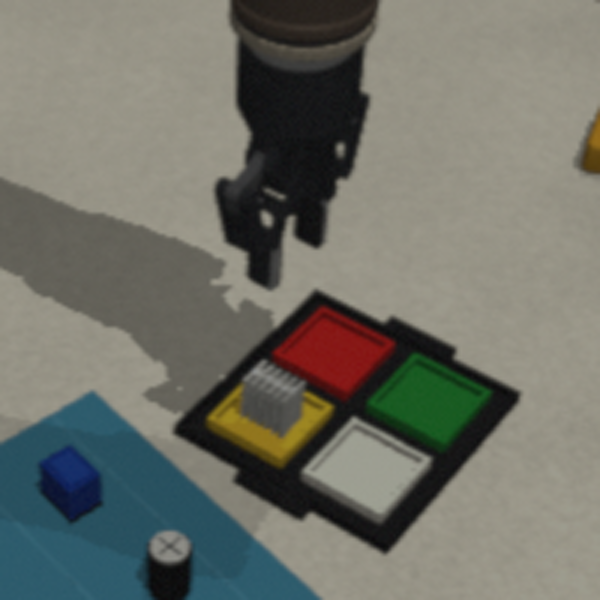

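The heat sink stands in the yellow cup, at crop pixel (272,400). Next the relay.

Request:
drive_tool(
  deltas=[
    [[36,144,72,0.223,-0.008,0.003],[36,144,72,0.223,-0.008,0.003],[36,144,72,0.223,-0.008,0.003],[36,144,72,0.223,-0.008,0.003],[36,144,72,0.223,-0.008,0.003],[36,144,72,0.223,-0.008,0.003]],
  ],
  grip=65,
)

```text
t: 7.68
ee_pos: [0.4386, -0.0251, 0.1183]
orientation: [-0.001, -0.706, -0.0, 0.708]
force: [-0.5, -0.1, -0.1]
width: 0.762
```

```bash
python3 mv.py .440,-.0258,.011,90
```

```text
t 7.675 tcp [ 0.4386 -0.0251  0.1183] jaw deg -89.9 xaxis [-0.003 -0.001 -1.   ] j7 -1.7 w 0.762 F [-0.5 -0.1 -0.1]
[0.44, -0.0258, 0.011, 90.0] -> [107.3, 0.6, -1.7, 0.002, 0.003, -0.001]
```

Request:
drive_tool(
  deltas=[
    [[50,0,-1,0,0,0],[90,1,-2,0,0.003,0],[107,1,-2,0,0.003,0],[107,1,-2,0,0.003,0],[107,1,-2,0,0.003,0]],
  ],
)

```text
t: 8.3
ee_pos: [0.441, -0.0256, 0.0119]
orientation: [0.001, 0.708, 0.001, -0.707]
force: [1.1, -0.1, 0.0]
width: 0.761
```

Request:
drive_tool(
  deltas=[
    [[0,0,0,0,0,0],[0,0,0,0,0,0],[0,0,0,0,0,0],[0,0,0,0,0,0],[0,0,0,0,0,0],[0,0,0,0,0,0],[-30,0,0,0,0,0],[-60,0,0,0,0,0],[-120,0,0,0,0,0],[-140,0,0,0,0,0],[-140,0,0,0,0,0],[-140,0,0,0,0,0]],
  ],
  grip=10,
)

```text
t: 9.8
ee_pos: [0.4402, -0.0256, 0.1512]
orientation: [0.001, 0.707, 0.001, -0.707]
force: [-0.2, 0.7, -0.8]
width: 0.322
```

```bash
python3 mv.py .5375,.230,.15,-77.2 ; python3 - <<'E'
from h import *
c=cap('scene','s5.png')
cv2.imwrite('pics/s5c.png',cv2.resize(c['img'][60:300,130:400,::-1],None,fx=2.5,fy=2.5,interpolation=2))
E
```

```text
t 9.8 tcp [ 0.4402 -0.0256  0.1512] jaw deg -89.8 xaxis [ 0.    -0.001 -1.   ] j7 -1.69 w 0.322 F [-0.2  0.7 -0.8]
[0.5375, 0.23, 0.15, -77.2] -> [1.0, -255.3, -98.1, -0.22, -0.0, -0.001]
```

View pics/s5c.png

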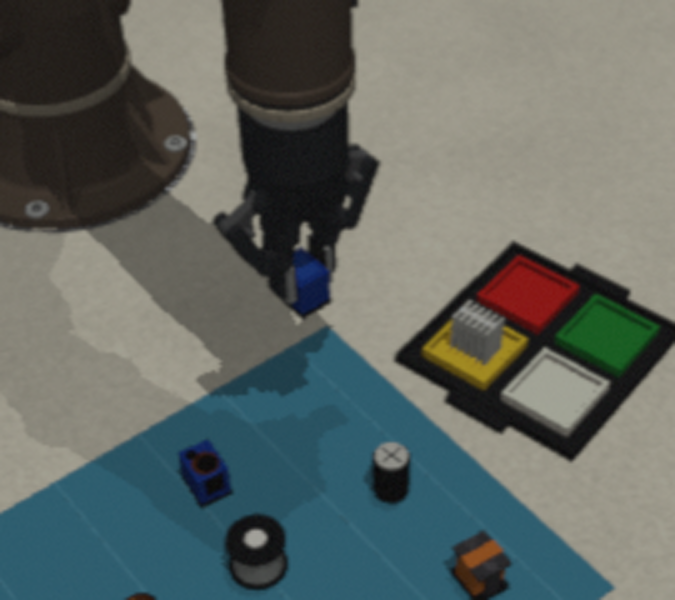

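```bash
python3 - <<'E'
import cv2
a=cv2.imread('pics/s5.png')
cv2.imwrite('pics/s5d.png',cv2.convertScaleAbs(cv2.resize(a[130:200,210:290],None,fx=8,fy=8,interpolation=2),alpha=2))
E
```

```text
(no output)
```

View pics/s5d.png

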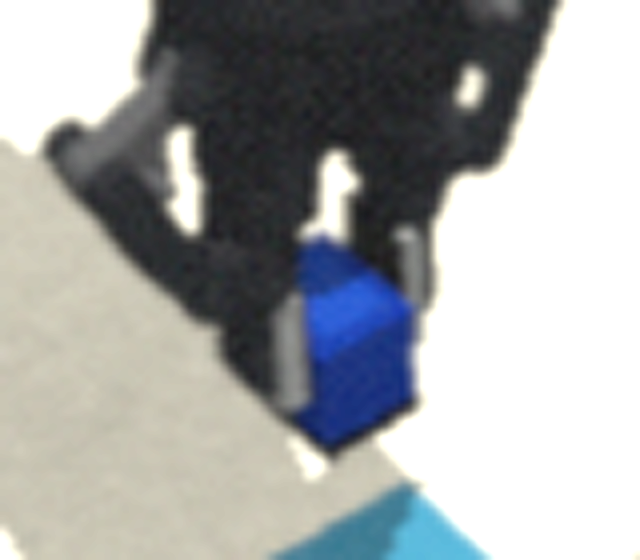

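The relay is held square and upright. Taking it to the green cup.

Request:
drive_tool(
  deltas=[
    [[1,-255,-98,-0.22,0,0],[1,-255,-98,-0.22,0,0],[1,-255,-98,-0.22,0,0],[1,-255,-98,-0.22,0,0],[1,-255,-98,-0.22,0,0],[1,-255,-98,-0.22,0,0],[1,-255,-98,-0.22,0,0],[1,-255,-98,-0.22,0,0],[1,-255,-98,-0.22,0,0]],
  ],
)

```text
t: 10.98
ee_pos: [0.5372, 0.2286, 0.1497]
orientation: [-0.079, -0.702, -0.078, 0.703]
force: [0.3, 0.6, 0.2]
width: 0.319
```

```bash
python3 mv.py .5375,.230,.0205,-77.2
```

```text
t 10.975 tcp [0.5372 0.2286 0.1497] jaw deg -77.3 xaxis [-0.001 -0.001 -1.   ] j7 -1.97 w 0.319 F [0.3 0.6 0.2]
[0.5375, 0.23, 0.0205, -77.2] -> [129.2, -1.4, -0.7, -0.002, 0.001, -0.001]
```

Request:
drive_tool(
  deltas=[
    [[50,-1,-1,0,0,0],[100,-1,-1,0,0,0],[120,-1,-1,0,0,0],[129,-1,-1,0,0,0],[129,-1,-1,0,0,0],[129,-1,-1,0,0,0]],
  ],
)

```text
t: 11.72
ee_pos: [0.5386, 0.2298, 0.0216]
orientation: [0.078, 0.703, 0.078, -0.703]
force: [-0.2, 0.6, -0.9]
width: 0.313
```

Request:
drive_tool(
  deltas=[
    [[0,0,0,0,0,0],[0,0,0,0,0,0],[0,0,0,0,0,0],[0,0,0,0,0,0],[-30,0,0,0,0,0],[-80,0,0,0,0,0],[-130,0,0,0,0,0],[-130,0,0,0,0,0]],
  ],
  grip=48,
)

```text
t: 12.72
ee_pos: [0.5407, 0.2312, 0.1558]
orientation: [0.077, 0.706, 0.079, -0.7]
force: [-0.1, 0.7, -0.9]
width: 0.559
```

```bash
python3 mv.py .6535,-.025,.12,84 ; python3 - <<'E'
from h import *
c=cap('scene','s6.png')
cv2.imwrite('pics/s6c.png',cv2.resize(c['img'][100:320,220:430,::-1],None,fx=2.7,fy=2.7,interpolation=2))
E
```

```text
t 12.725 tcp [0.5407 0.2312 0.1558] jaw deg -77.3 xaxis [ 0.008  0.003 -1.   ] j7 -1.97 w 0.559 F [-0.1  0.7 -0.9]
[0.6535, -0.025, 0.12, 84.0] -> [35.9, 274.7, -53.5, 0.326, -0.008, 0.003]
```

View pics/s6c.png

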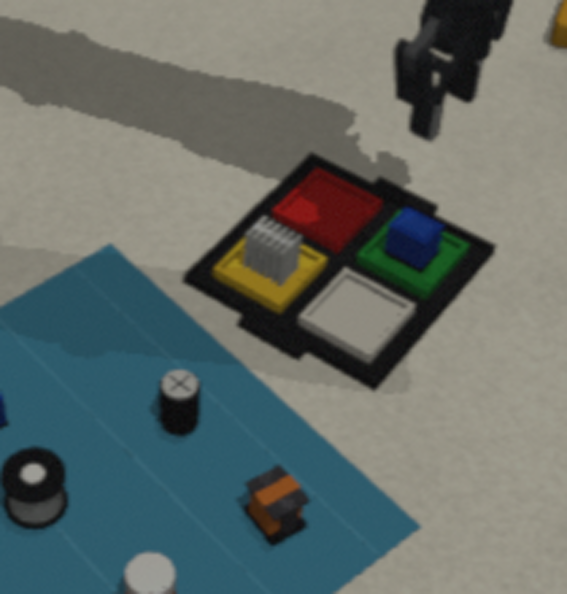

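The relay stands in the green cup at crop pixel (413,240). Next the transformer at (275,500).

Request:
drive_tool(
  deltas=[
    [[36,275,-54,0.326,-0.008,0.003],[36,275,-54,0.326,-0.008,0.003],[36,275,-54,0.326,-0.008,0.003],[36,275,-54,0.326,-0.008,0.003],[36,275,-54,0.326,-0.008,0.003],[36,275,-54,0.326,-0.008,0.003],[36,275,-54,0.326,-0.008,0.003],[36,275,-54,0.326,-0.008,0.003],[36,275,-54,0.326,-0.008,0.003]],
  ],
  grip=65,
)

```text
t: 13.9
ee_pos: [0.6524, -0.0247, 0.1176]
orientation: [0.036, -0.705, 0.037, 0.707]
force: [-0.6, 0.2, -0.0]
width: 0.76
```

```bash
python3 mv.py .6535,-.025,.0125,84; python3 - <<'E'
from h import *
c=cap('scene','s7.png')
cv2.imwrite('pics/s7c.png',cv2.resize(c['img'][170:370,220:430,::-1],None,fx=2.7,fy=2.7,interpolation=2))
E
```

```text
t 13.9 tcp [ 0.6524 -0.0247  0.1176] jaw deg -95.9 xaxis [-0.004 -0.002 -1.   ] j7 -1.79 w 0.76 F [-0.6  0.2 -0. ]
[0.6535, -0.025, 0.0125, 84.0] -> [105.1, -0.0, -1.5, 0.002, 0.003, -0.002]
```

View pics/s7c.png

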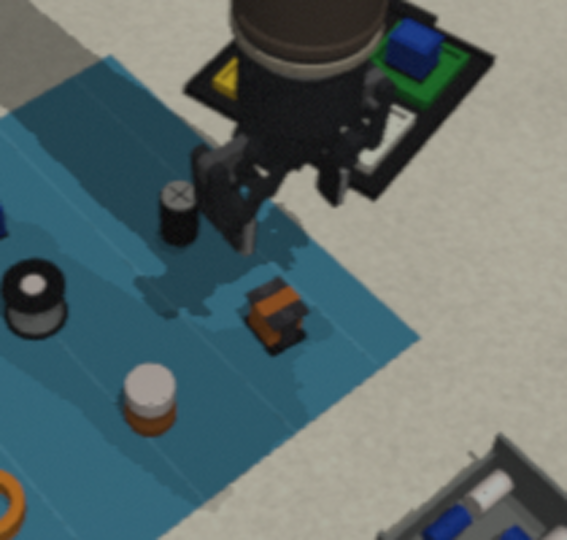

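The jaws straddle the transformer, with their line parallel to its orange band. Going down to grip.

Request:
drive_tool(
  deltas=[
    [[50,0,-1,0,0.003,0],[88,0,-1,0,0.003,0],[105,0,-1,0,0.003,0],[105,0,-1,0,0.003,0],[105,0,-1,0,0.003,0]],
  ],
)

```text
t: 14.58
ee_pos: [0.6544, -0.0252, 0.0143]
orientation: [-0.036, 0.707, -0.037, -0.705]
force: [0.3, -0.7, -0.3]
width: 0.762
```

Request:
drive_tool(
  deltas=[
    [[0,0,0,0,0,0],[0,0,0,0,0,0],[0,0,0,0,0,0],[0,0,0,0,0,0],[0,0,0,0,0,0],[0,0,0,0,0,0],[-30,0,0,0,0,0],[-60,0,0,0,0,0],[-120,0,0,0,0,0],[-140,0,0,0,0,0],[-140,0,0,0,0,0],[-140,0,0,0,0,0]],
  ],
  grip=10,
)

```text
t: 16.08
ee_pos: [0.6532, -0.0249, 0.153]
orientation: [-0.036, 0.706, -0.037, -0.706]
force: [-1.0, 0.3, -1.1]
width: 0.342
```

```bash
python3 mv.py .5566,.1488,.15,-77.2 ; python3 - <<'E'
from h import *
c=cap('scene','s8.png')
cv2.imwrite('pics/s8c.png',cv2.convertScaleAbs(cv2.resize(c['img'][170:320,220:370,::-1],None,fx=4,fy=4,interpolation=2),alpha=1.6))
E
```

```text
t 16.075 tcp [ 0.6532 -0.0249  0.153 ] jaw deg -95.9 xaxis [ 0.    -0.002 -1.   ] j7 -1.78 w 0.342 F [-1.   0.3 -1.1]
[0.5566, 0.1488, 0.15, -77.2] -> [2.6, -162.8, 114.0, -0.327, 0.0, -0.002]
```

View pics/s8c.png

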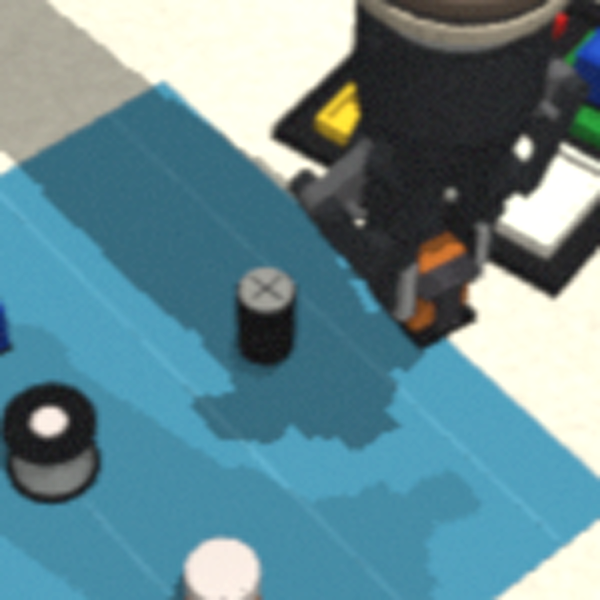

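The transformer is held upright at 29 mm opening. Taking it to the white cup.

Request:
drive_tool(
  deltas=[
    [[3,-163,114,-0.327,0,0],[3,-163,114,-0.327,0,0],[3,-163,114,-0.327,0,0],[3,-163,114,-0.327,0,0],[3,-163,114,-0.327,0,0],[3,-163,114,-0.327,0,0],[3,-163,114,-0.327,0,0],[3,-163,114,-0.327,0,0]],
  ],
)

```text
t: 17.12
ee_pos: [0.5569, 0.1479, 0.1491]
orientation: [-0.079, -0.702, -0.077, 0.703]
force: [-0.0, -0.2, -0.4]
width: 0.345
```

```bash
python3 mv.py .5566,.1488,.0215,-77.2
```

```text
t 17.125 tcp [0.5569 0.1479 0.1491] jaw deg -77.3 xaxis [-0.001 -0.003 -1.   ] j7 -1.82 w 0.345 F [-0.  -0.2 -0.4]
[0.5566, 0.1488, 0.0215, -77.2] -> [127.6, -1.3, -0.1, -0.001, 0.001, -0.002]
```

Request:
drive_tool(
  deltas=[
    [[50,-1,0,0,0,0],[100,-1,0,0,0,0],[119,-1,0,0,0,0],[128,-1,0,0,0,0],[128,-1,0,0,0,0],[128,-1,0,0,0,0]],
  ],
)

```text
t: 17.88
ee_pos: [0.5566, 0.1479, 0.0221]
orientation: [-0.079, -0.702, -0.077, 0.703]
force: [-4.3, -1.3, 8.3]
width: 0.343
```

Request:
drive_tool(
  deltas=[
    [[0,0,0,0,0,0],[0,0,0,0,0,0],[0,0,0,0,0,0],[0,0,0,0,0,0],[-30,0,0,0,0,0],[-80,0,0,0,0,0],[-130,0,0,0,0,0],[-130,0,0,0,0,0]],
  ],
  grip=48,
)

```text
t: 18.88
ee_pos: [0.5591, 0.1494, 0.1562]
orientation: [0.079, 0.705, 0.078, -0.701]
force: [0.6, -0.8, 0.1]
width: 0.562
```

```bash
python3 mv.py .544,-.0227,.13,90 
```

```text
t 18.875 tcp [0.5591 0.1494 0.1562] jaw deg -77.3 xaxis [ 0.006 -0.001 -1.   ] j7 -1.83 w 0.562 F [ 0.6 -0.8  0.1]
[0.544, -0.0227, 0.13, 90.0] -> [26.3, 164.5, 52.6, 0.221, -0.006, -0.001]
```

The transformer touched down lightly (8 N) and is released. Next the capacitor.

Request:
drive_tool(
  deltas=[
    [[0,164,53,0.221,-0.006,0],[0,164,53,0.221,-0.006,0],[26,164,53,0.221,-0.006,0],[26,164,53,0.221,-0.006,0],[26,164,53,0.221,-0.006,0],[26,164,53,0.221,-0.006,0],[26,164,53,0.221,-0.006,0]],
  ],
  grip=65,
)

```text
t: 19.75
ee_pos: [0.5438, -0.021, 0.1304]
orientation: [0.001, 0.707, 0.0, -0.707]
force: [0.4, -0.1, 0.7]
width: 0.758
```

```bash
python3 mv.py .544,-.0227,.0225,90; python3 - <<'E'
from h import *
c=cap('scene','s9.png')
cv2.imwrite('pics/s9c.png',cv2.resize(c['img'][120:320,220:430,::-1],None,fx=2.8,fy=2.8,interpolation=2))
E
```

```text
t 19.75 tcp [ 0.5438 -0.021   0.1304] jaw deg -89.9 xaxis [ 0.001 -0.001 -1.   ] j7 -1.71 w 0.758 F [ 0.4 -0.1  0.7]
[0.544, -0.0227, 0.0225, 90.0] -> [107.9, 1.6, -0.1, 0.002, -0.001, -0.001]
```

View pics/s9c.png

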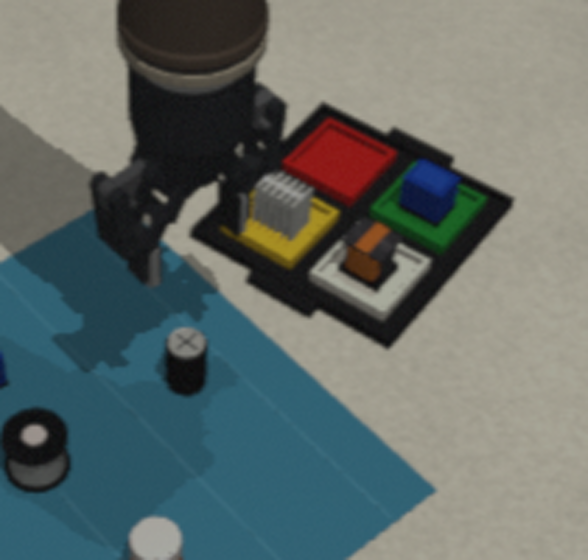

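The transformer stands in the white cup, perhaps a little off-centre, which I'll measure later. The jaws are over the capacitor at (186,360).

Request:
drive_tool(
  deltas=[
    [[50,2,0,0,0,0],[90,2,0,0,0,0],[108,2,0,0,0,0],[108,2,0,0,0,0],[108,2,0,0,0,0]],
  ],
)

```text
t: 20.42
ee_pos: [0.5446, -0.0231, 0.0233]
orientation: [0.001, 0.708, 0.0, -0.706]
force: [0.2, -0.3, 0.3]
width: 0.764
```

Request:
drive_tool(
  deltas=[
    [[0,0,0,0,0,0],[0,0,0,0,0,0],[0,0,0,0,0,0],[0,0,0,0,0,0],[0,0,0,0,0,0],[0,0,0,0,0,0],[-30,0,0,0,0,0],[-60,0,0,0,0,0],[-120,0,0,0,0,0],[-140,0,0,0,0,0],[-140,0,0,0,0,0],[-140,0,0,0,0,0]],
  ],
  grip=10,
)

```text
t: 21.92
ee_pos: [0.5436, -0.023, 0.1624]
orientation: [0.001, 0.707, 0.0, -0.707]
force: [-0.6, 0.3, -0.9]
width: 0.331
```

```bash
python3 mv.py .456,.211,.16,-77.2 ; python3 - <<'E'
from h import *
c=cap('scene','s10.png')
cv2.imwrite('pics/s10c.png',cv2.convertScaleAbs(cv2.resize(c['img'][140:290,220:370,::-1],None,fx=4,fy=4,interpolation=2),alpha=1.6))
E
```

```text
t 21.925 tcp [ 0.5436 -0.023   0.1624] jaw deg -89.9 xaxis [ 0.001 -0.001 -1.   ] j7 -1.7 w 0.331 F [-0.6  0.3 -0.9]
[0.456, 0.211, 0.16, -77.2] -> [2.0, -234.2, 87.1, -0.221, -0.001, -0.001]
```

View pics/s10c.png

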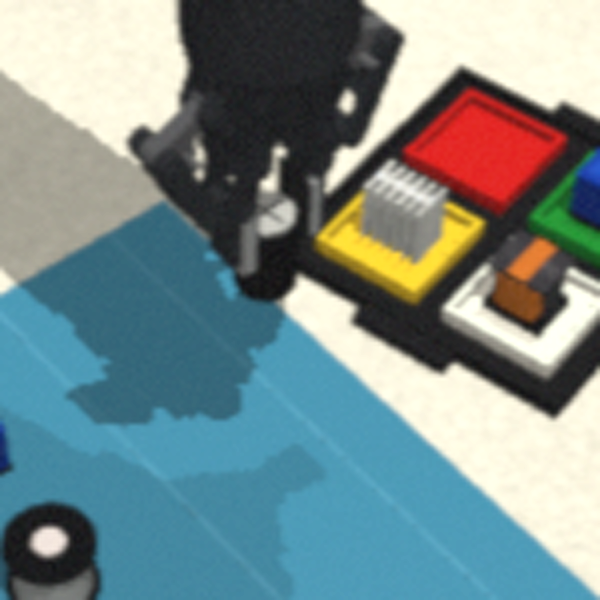

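Request:
drive_tool(
  deltas=[
    [[2,-234,87,-0.221,0,0],[2,-234,87,-0.221,0,0],[2,-234,87,-0.221,0,0],[2,-234,87,-0.221,0,0],[2,-234,87,-0.221,0,0],[2,-234,87,-0.221,0,0],[2,-234,87,-0.221,0,0],[2,-234,87,-0.221,0,0],[2,-234,87,-0.221,0,0]],
  ],
)

```text
t: 23.1
ee_pos: [0.4562, 0.2101, 0.1597]
orientation: [-0.079, -0.703, -0.078, 0.703]
force: [-1.2, -0.3, -1.0]
width: 0.338
```

```bash
python3 mv.py .456,.211,.031,-77.2; python3 - <<'E'
from h import *
c=cap('scene','s11.png')
cv2.imwrite('pics/s11c.png',cv2.convertScaleAbs(cv2.resize(c['img'][80:280,250:450,::-1],None,fx=3,fy=3,interpolation=2),alpha=1.4))
E
```

```text
t 23.1 tcp [0.4562 0.2101 0.1597] jaw deg -77.3 xaxis [-0.    -0.001 -1.   ] j7 -2.02 w 0.338 F [-1.2 -0.3 -1. ]
[0.456, 0.211, 0.031, -77.2] -> [128.7, -1.1, -0.1, -0.002, 0.0, -0.001]
```

View pics/s11c.png

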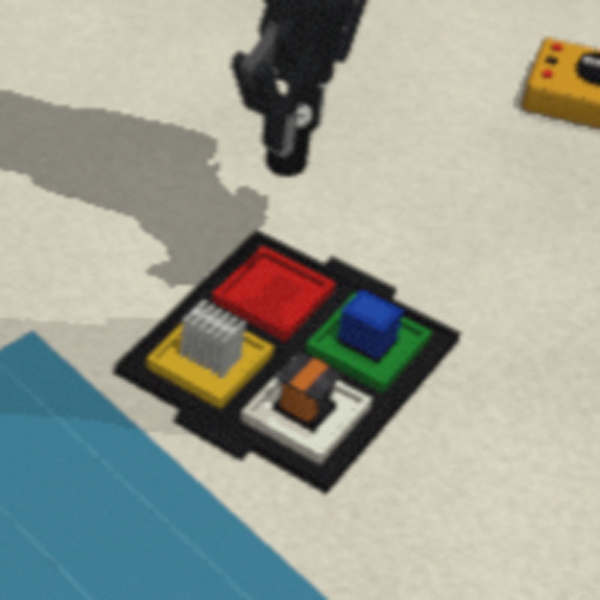

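The capacitor is upright over the red cup, and the other three parts are standing. Setting it down.

Request:
drive_tool(
  deltas=[
    [[50,-1,0,0,0,0],[100,-1,0,0,0,0],[120,-1,0,0,0,0],[129,-1,0,0,0,0],[129,-1,0,0,0,0],[129,-1,0,0,0,0]],
  ],
)

```text
t: 23.9
ee_pos: [0.4563, 0.2112, 0.0313]
orientation: [0.079, 0.703, 0.078, -0.703]
force: [0.6, -0.8, 0.3]
width: 0.332
```

Request:
drive_tool(
  deltas=[
    [[0,0,0,0,0,0],[0,0,0,0,0,0],[0,0,0,0,0,0],[0,0,0,0,0,0],[-30,0,0,0,0,0],[-80,0,0,0,0,0],[-150,0,0,0,0,0],[-150,0,0,0,0,0]],
  ],
  grip=48,
)

```text
t: 24.9
ee_pos: [0.4583, 0.2128, 0.1856]
orientation: [0.078, 0.705, 0.079, -0.7]
force: [1.4, 0.4, -1.0]
width: 0.557
```

```bash
python3 mv.py .456,-.12,.25,-77.2
```

```text
t 24.9 tcp [0.4583 0.2128 0.1856] jaw deg -77.3 xaxis [ 0.007  0.003 -1.   ] j7 -2.01 w 0.557 F [ 1.4  0.4 -1. ]
[0.456, -0.12, 0.25, -77.2] -> [-65.3, 324.0, 74.9, -0.002, -0.008, 0.001]
```

Request:
drive_tool(
  deltas=[
    [[-60,100,40,0,0,0],[-60,574,240,0,0,0],[-60,574,240,0,0,0],[-60,574,240,0,0,0],[-60,574,240,0,0,0],[-60,574,240,0,0,0],[-60,574,240,0,0,0],[-60,574,240,0,0,0],[-60,574,240,0,0,0],[-60,574,240,0,0,0],[-60,574,240,0,0,0],[-60,574,240,0,0,0],[-60,574,240,0,0,0],[-60,574,240,0,0,0],[-60,574,240,0,0,0]],
  ],
)

```text
t: 26.78
ee_pos: [0.3504, -0.3994, 0.2432]
orientation: [0.078, 0.706, 0.079, -0.7]
force: [0.5, 0.0, -0.2]
width: 0.559
```

```bash
python3 - <<'E'
from h import *
print(env.read_state()['ee_pos'])
t=cap('top','tf.png');s=cap('scene','sf.png')
cv2.imwrite('pics/tfc.png',cv2.convertScaleAbs(cv2.resize(t['img'][145:250,155:260,::-1],None,fx=5,fy=5,interpolation=2),alpha=1.5))
cv2.imwrite('pics/sfc.png',cv2.convertScaleAbs(cv2.resize(s['img'][140:250,280:415,::-1],None,fx=5,fy=5,interpolation=2),alpha=1.5))
cv2.imwrite('pics/tfm.png',cv2.convertScaleAbs(cv2.resize(t['img'][100:300,260:460,::-1],None,fx=3,fy=3,interpolation=2),alpha=1.5))
E
```

```text
[ 0.35035099 -0.39943754  0.24322919]
```

View pics/tfc.png

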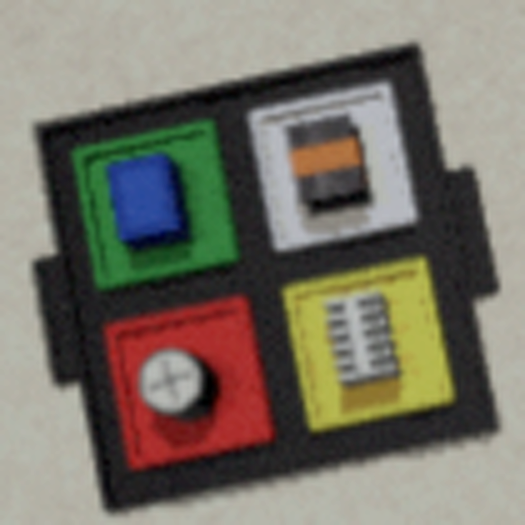

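View pics/sfc.png

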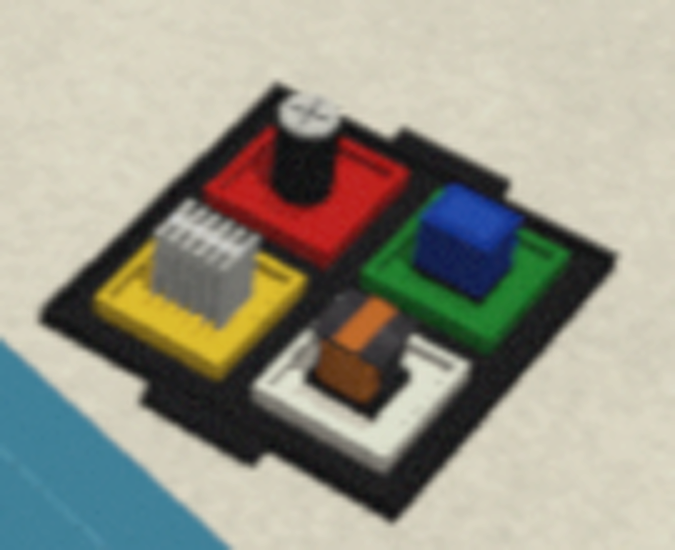

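View pics/tfm.png

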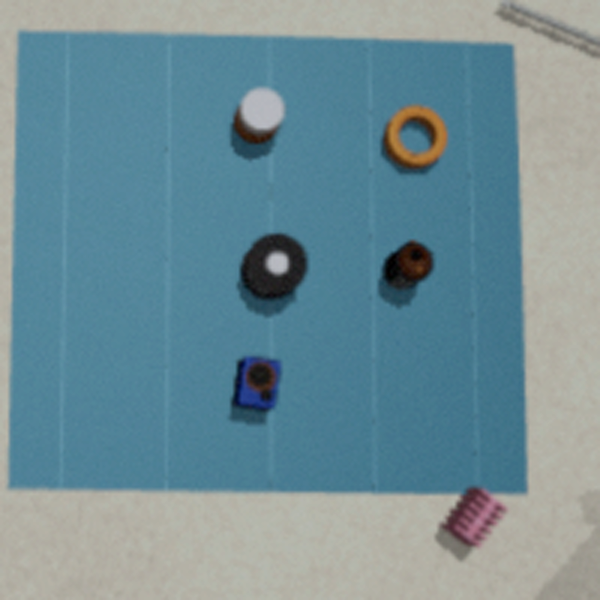

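```bash
python3 - <<'E' | tail -4
from m import *
C=dict(g=(.5352,.2292),w=(.5544,.1481),r=(.4537,.2106),y=(.4725,.1284))
for n,p,z in [('g',[(108,158),(172,153),(186,235),(122,245)],.042),('w',[(290,124),(355,120),(366,198),(303,205)],.044),('y',[(325,295),(385,290),(398,375),(338,385)],.046),('r',[(171,382)],.053)]:
    P=px2w(T,c3(p),z).mean(0)[:2]; print(n,(P-C[n])*1000)
E
```

```text
g [-1.6256 -2.2661]
w [-3.7349 -2.5042]
y [ 0.1528 -0.307 ]
r [-3.3857 -0.3461]
```

All four parts are within 5 mm of their cup centres and upright, and the rejects haven't moved. The arm is clear, so I'm handing in.

```bash
python3 -c "
from plant import env,workorder
print(workorder.job_done(),env.read_state()['t'])"
```

```text
the job is handed in; nothing more can be done
the job is handed in; nothing more can be done
```

The caddy is made up and the job is handed in, at about 27 s on the robot clock. The heat sink is in yellow, the relay in green, the transformer in white and the capacitor in red, each released, with the arm moved well clear.

- **Position:** the final top view puts the parts about 0 to 5 mm from their cup centres (limit 20 mm). Heat sink 0 mm, relay 3 mm, capacitor 3 mm, transformer 4.5 mm.
- **Upright and flat:** all four look upright and seated in both cameras. I judged this by eye and didn't measure tilt or underside height.
- **Left alone:** the blown capacitor, burnt relay, pink look-alike and other clutter look unmoved in the final top view.
- **Forces:** the highest reading I saw was about 9 N, as the transformer touched down.
- **Disagreement:** the two cameras differed by about 5 mm in x for parts and cups alike, so I worked from their mean. The final offsets were measured against the cups in the same top camera, so this bias largely cancels.

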